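Third hand for closing a laboratory flow cell

ROBOT

A 7-joint arm with a two-finger parallel gripper is mounted at the origin on the work surface. World frame = base frame: x ahead of the robot, y to its left, z up, the work surface at z = 0. Lengths are in m, angles in rad, forces in N, time in s.
With the tool pointing down it reaches from about 0.425 to 0.925 m from the base axis. Payload 6.8 kg.
Tool frame: the origin (TCP) lies midway between the tips of the shut fingers; the grasp point (between the pads) lies 19 mm behind it; z points along the fingers, y is the direction in which the jaws open and shut (so a half turn about z gives the same grasp; the last joint's range is limited). The gripper opens to 85 mm and grips with 20 to 120 N. Pads are 22 mm wide; open, the fingers measure 114 mm over their backs; the gripper's body (76 mm by 85 mm) begins 54 mm behind the grasp point. The pads swing forward as they close: fully open they stand 13 mm farther back than shut.
Start: joints at [-1.327, 0.477, 0.022, 1.555, -0.011, 1.109, -0.083], TCP at [0.233, 0.634, 0.231] pointing down, gripper open.
Joint ranges: [-2.96, 2.96], [-0.34, 2.1], [-1.41, 1.46], [0.24, 2.44], [-1.37, 4.51], [0.17, 1.92], [-2.96, 2.96]. Speed limits (rad/s): [2.39, 2.39, 3.14, 3.14, 3.14, 3.14, 3.14].

INTERFACE

Orientations are given as a rotation vector (axis times angle).
In Python, from bench import r gives the robot as it stands. The module is installed in compiled form; this text tells all that it offers.
- The arm moves only by the tool play_rows, never from a script. Its argument "plan" is a list of rows, each a list of 7 numbers: the shift along the world's x, y, z in mm, then the turn, a rotation vector about the world's x, y, z in rad, then the finger opening in mm, from 0 to 85.4. A call has 1 to 12 rows; each row is the pose to reach, as a shift and turn from the pose commanded when the call began; what a row does not reach only later rows make up. A row lasts 1/10 s, in which the tool goes at most 50 mm and 8.59 degrees, less where a joint would pass 70% of its speed; a pose out of reach is approached as far as the arm can. A call with a gripper value outside its range is refused whole. The fingers move at their own pace and stop on an object; "grip_force" is the grip in N (left out, the last holds). Time passes only in rows, so rows that repeat a pose let the fingers close. It gives the time, the measured TCP pose, the force and the opening at its end, in the units of the state.
- r.get_obs(): the state, without advancing time (a new reading comes with each control period).
- r.grab_frame(name): name is "scene" or "top"; returns a dict with "color" (384x512x3 uint8, blue, green, red), "z_map" (384x512 float32, m along the optical axis (not along the pixel's ray), 0 where there is no reading), "camera_matrix" (3x3 intrinsics, pixels), "R" (3x3) and "t" (3): a world point X has camera coordinates R X + t. Camera axes: x right, y down, z forward; pixel columns grow to the right and rows downward; lengths in m; the calibration is good to about 2 mm. A picture is of the moment at which its call begins.
- r.hand_in(): hands the job in, once; it reports no verdict.
The state is a dict: "clock": time; "joints": joint angles; "qvel": joint speeds; "tau": joint torques, N m; "tcp_pos": TCP position; "orientation": TCP orientation; "contact_force": force on the tool from outside, world axes, zero at the start; "moment": the same for the moment, N m; "grip_width": finger opening in m.
Only numpy, scipy, OpenCV 4.12 (cv2) and the standard library are available. Lean on these libraries where they do the work, as an engineer would, in place of code of your own. Each camera call takes 0.05 s, during which the arm holds its last target.

TASK

Lay (do not drop) the orange cover squarely on the grey cell body that waits on the assembly jig, so that their edges line up, then push the closed pair along the jig, square and flush, against the sprung steel stop until the pointer stands in the middle of the green zone, never letting the pointer reach the red zone. Finish while holding it there with that steady push, so that a colleague can put in the screws: do not back off or let go at the end. Leave the bottle, the jar and the crucible alone.

Things in the scene. Friction and masses are not known exactly. Their poses are not given: they have to be found in the camera images.
- jig: Fixed assembly jig: aluminium bed, flat top 20 mm above the bench, no side walls. Origin on the underside; bed from x = -130 to 150, y = -75 to 75 mm in its axes, z up. Its +x runs along the bed to the sprung stop (pushing direction), roughly away from the robot. A blue housing 30 mm high above the bed, x = 100 to 140, 120 mm wide, has on top the gauge: white strip, green and red zones.
- jig_bed (a point): Point on the top of the jig's bed, straight above the jig's origin (20 mm above the bench), same axes as the jig.
- stop (a joint): Travel of the sprung stop in m: 0 at rest, grows as it is pushed in the jig's +x, end of travel 0.016. The spring gives 0.9 N per mm, no preload; it returns by itself if released. Its black pointer's tip is in the gauge's green zone from 0.004 to 0.010 (3.6 to 9 N), middle 0.007 (6.3 N); the red zone, from 0.0145 on, must never be reached.
- stop_face (a point): Centre of the front face of the sprung stop, an upright steel plate 12 mm thick, 100 mm wide, from 1 to 35 mm above the bed; the point is 16 mm above the bed and moves with the stop. Axes as the jig's; the face looks along -x. At rest the face is at x = 60 mm in the jig's axes.
- body_centre (a point): Centre of the grey plastic cell body, a loose flat plate 90 mm (its x) x 56 mm (its y) x 16 mm thick, 0.11 to 0.21 kg, lying on the jig's bed, its long side roughly along the jig's x, 25 to 55 mm short of the stop. Its top is flat: the dark channel and screw holes are only painted. z up.
- cover_centre (a point): Centre of the orange plastic cover, a loose flat plate 90 mm (its x) x 56 mm (its y) x 16 mm thick, 0.09 to 0.17 kg, that starts flat on the bench left or right of the jig, with room around it. Two brass ports (not solid) stand 7 mm up from its top, 18 mm either side of the centre along x. It fits the cell body either way round. z up.
- amber_bottle: Bystander: loose amber glass bottle with a black cap, 54 mm across, 110 mm high, origin at the centre of its underside.
- crucible: Bystander: small white porcelain crucible, 48 mm across, 40 mm high, origin at the centre of its underside.
- white_jar: Bystander: white plastic jar with a black cap, 60 mm across, 85 mm high, origin at the centre of its underside.
Mind the look-alikes: they are no part of the job. Of the things like the part that bears body_centre, leave any that is pink; of the rest the larger one is meant.

How it is judged:
By the outcome, as a careful person would: the job done as asked, in the order asked, and still so for the second after the job is handed in, while the arm keeps its last pose, push and grip.
It also fails if it takes over 51 s, if anything falls off the work surface, if the arm or the gripper's body presses on something with over 40 N, if the wrist force passes 120 N, or if a joint passes its speed limit or range.

## Working session

There is one attempt and no reset: what is moved stays moved. The work goes in short steps, Python scripts to look and compute and a tool call to move; the robot and the scene stay as the last step left them, time stands still between calls to the robot, and variables do not carry over. Pictures are saved under pics/ and viewed, and the job is handed in when it is done.

Besides the shell and the picture viewer there is one more tool, called after "Request:" by a JSON object that holds its "method" and its "body". play_rows: Moves the arm, as the interface text tells. Its arguments: {"type":"object","properties":{"plan":{"type":"array"},"grip_force":{"type":"number"}},"required":["plan"]}

```bash
mkdir -p pics; cat > h.py <<'E'
from bench import r
import numpy as np, cv2
def grab(n):
    f=r.grab_frame(n); return f
def ray(f,u,v,z):
    K=f["camera_matrix"];R=np.array(f["R"]);t=np.array(f["t"])
    d=R.T@np.linalg.inv(K)@np.array([u,v,1.0]); c=-R.T@t
    return c+d*(z-c[2])/d[2]
def proj(f,X):
    p=f["camera_matrix"]@(np.array(f["R"])@np.array(X)+np.array(f["t"])); return p[:2]/p[2]
def cloud(f):
    z=f["z_map"];K=f["camera_matrix"];v,u=np.mgrid[:384,:512]
    P=np.stack([(u-K[0,2])/K[0,0]*z,(v-K[1,2])/K[1,1]*z,z],-1)
    W=(P-np.array(f["t"]))@np.array(f["R"]); W[z==0]=np.nan
    return W
E
python3 - <<'E'
from h import *
for n in("scene","top"):
    f=grab(n); cv2.imwrite(f"pics/a_{n}.png",f["color"]); np.savez(f"a_{n}.npz",**f)
    print(n,-f["R"].T@f["t"],f["camera_matrix"][0,0])
print(r.get_obs())
E
```

```text
scene [ 0.96681169 -0.34799769  0.69389612] 362.324599471551
top [ 0.45787227 -0.00780239  1.3075352 ] 443.70312470099134
{'clock': 0.1, 'joints': array([-1.32707711,  0.47774248,  0.02232403,  1.55629598, -0.01149645,
        1.10928977, -0.08310244]), 'qvel': array([-3.91757272e-04,  1.42842830e-03,  1.01986862e-04, -2.79607453e-03,
        6.83634783e-05,  3.83408046e-04,  7.97340045e-04]), 'tau': array([ 4.41393990e-03, -5.97763538e+01,  1.61374658e+00, -2.81952256e+01,
        1.28437273e-02,  5.11705017e-03, -7.19880518e-06]), 'tcp_pos': array([0.23243341, 0.63318267, 0.23042968]), 'orientation': array([-5.49704362e-01, -3.09295156e+00,  2.51089027e-03]), 'contact_force': array([-0.80790533,  1.08759204, -0.26496852]), 'moment': array([0.05569118, 0.02582014, 0.03421481]), 'grip_width': 0.08527371625408073}
```

View pics/a_scene.png

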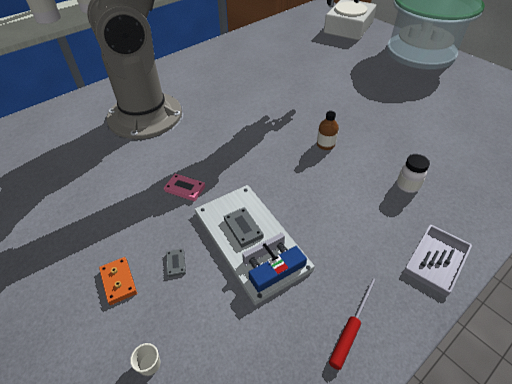

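View pics/a_top.png

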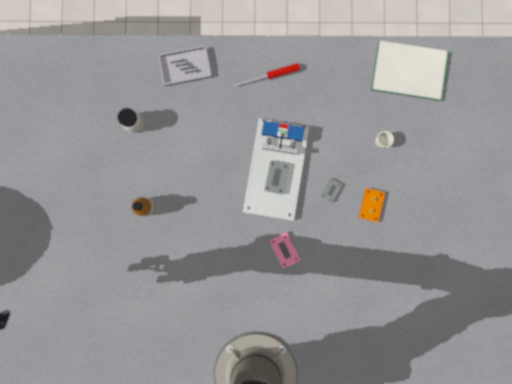

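Top view: candidates for the body are grey (279,177) on the jig, a small grey one (333,190) on the bench, and a pink one (285,250). The large grey one on the jig fits, as it isn't pink and is the larger of the two greys. The orange cover is at (372,205). Next I'll confirm this in a crop and measure.

```bash
cat > m.py <<'E'
from h import *
def fit(f,mask,z,name):
    cs,_=cv2.findContours(mask.astype(np.uint8),cv2.RETR_EXTERNAL,cv2.CHAIN_APPROX_NONE)
    for c in sorted(cs,key=cv2.contourArea)[::-1][:3]:
        if cv2.contourArea(c)<60: continue
        P=np.array([ray(f,u,v,z)[:2] for u,v in c[:,0].astype(float)])*1000
        (cx,cy),(w,h),a=cv2.minAreaRect(P.astype(np.float32))
        if w<h: a+=90; w,h=h,w
        a=(a+90)%180-90
        print(name,"px",c[:,0].mean(0).round(),"c",round(cx,1),round(cy,1),"size",round(w,1),round(h,1),"ang",round(a,2))
E
python3 - <<'E'
from m import *
for n in("top","scene"):
    f=dict(np.load(f"a_{n}.npz")); img=f["color"]; hsv=cv2.cvtColor(img,cv2.COLOR_BGR2HSV)
    H,S,V=[hsv[...,i].astype(int) for i in range(3)]
    W=cloud(f)
    fit(f,(H>5)&(H<25)&(S>180)&(V>120),.016,n+" orange")
    fit(f,(H>100)&(H<125)&(S>150)&(V>60)&(W[...,2]>0.03)&(W[...,2]<.08)&(W[...,0]>.5),.05,n+" blue")
    fit(f,(W[...,2]>.012)&(W[...,2]<.028)&(S<50)&(V>110)&(W[...,0]>.3),.02,n+" bed?")
    fit(f,(W[...,2]>.029)&(W[...,2]<.043)&(S<60)&(V<160)&(W[...,0]>.4),.036,n+" body?")
    fit(f,(W[...,2]>.008)&(W[...,2]<.028)&(S<60)&(V<130)&(W[...,0]>.4),.016,n+" grey?")
    for (u,v) in ([(279,165),(265,180),(288,180),(260,200),(372,205),(333,190),(282,141),(283,148)] if n=="top" else [(230,213),(118,280),(258,250)]): print(u,v,img[v,u],hsv[v,u],W[v,u].round(3))
f=dict(np.load("a_top.npz"));cv2.imwrite("pics/crop1.png",cv2.resize(f["color"][110:270,230:400],None,fx=4.4,fy=3.6,interpolation=cv2.INTER_CUBIC)[:600])
f=dict(np.load("a_scene.npz"));cv2.imwrite("pics/crop2.png",cv2.resize(f["color"][160:310,90:320],None,fx=3.4,fy=3.4,interpolation=cv2.INTER_CUBIC))
E
```

```text
top orange px [371. 205.] c 489.4 -332.5 size 86.8 55.3 ang -13.53
top blue px [295. 132.] c 691.5 -107.0 size 39.4 35.1 ang 80.87
top blue px [270. 129.] c 703.5 -35.6 size 37.0 34.5 ang 79.31
top bed? px [276. 162.] c 590.8 -54.2 size 278.9 149.6 ang -9.04
top bed? px [410.  70.] c 886.9 -445.3 size 204.1 147.3 ang 81.58
top bed? px [174.  71.] c 896.0 226.3 size 129.2 95.9 ang -77.73
top body? px [277. 177.] c 566.3 -56.2 size 88.8 53.4 ang -10.91
279 165 [142 144 139] [ 78   9 144] [ 0.599 -0.063  0.039]
265 180 [193 197 193] [ 60   5 197] [ 0.557 -0.023  0.024]
288 180 [150 154 151] [ 53   7 154] [ 0.558 -0.09   0.015]
260 200 [210 214 211] [ 53   5 214] [ 0.499 -0.009  0.02 ]
372 205 [  0 132 221] [ 18 255 221] [ 0.488 -0.334  0.016]
333 190 [114 113 110] [ 98   9 114] [ 0.531 -0.223  0.008]
282 141 [175 178 175] [ 60   4 178] [ 0.672 -0.072  0.022]
283 148 [187 182 185] [138   7 187] [ 0.646 -0.073  0.054]
scene orange px [117. 280.] c 493.1 -332.0 size 88.9 55.6 ang -13.47
scene blue px [278. 268.] c 706.4 -74.9 size 119.3 47.0 ang 80.43
scene bed? px [262. 244.] c 594.3 -54.3 size 280.6 149.7 ang -9.0
scene bed? px [440. 257.] c 900.8 218.0 size 145.6 93.4 ang -78.57
scene bed? px [426.  59.] c 410.9 960.0 size 240.5 99.0 ang 44.39
scene body? px [243. 226.] c 570.1 -56.1 size 92.5 56.5 ang -11.27
scene body? px [254. 258.] c 657.6 -89.5 size 55.2 31.3 ang 73.11
scene body? px [437.  57.] c 449.1 967.2 size 169.3 48.4 ang 60.15
scene grey? px [249. 265.] c 616.9 -116.9 size 312.3 131.6 ang 19.17
scene grey? px [175. 262.] c 537.5 -217.8 size 60.4 37.5 ang -28.96
scene grey? px [239. 238.] c 575.8 -81.1 size 105.7 67.0 ang 22.46
230 213 [117 114 109] [101  17 117] [ 0.523 -0.056  0.034]
118 280 [ 48 108 204] [ 12 195 204] [ 0.497 -0.332  0.015]
258 250 [125 114 115] [123  22 125] [ 0.65  -0.079  0.05 ]
```

View pics/crop1.png

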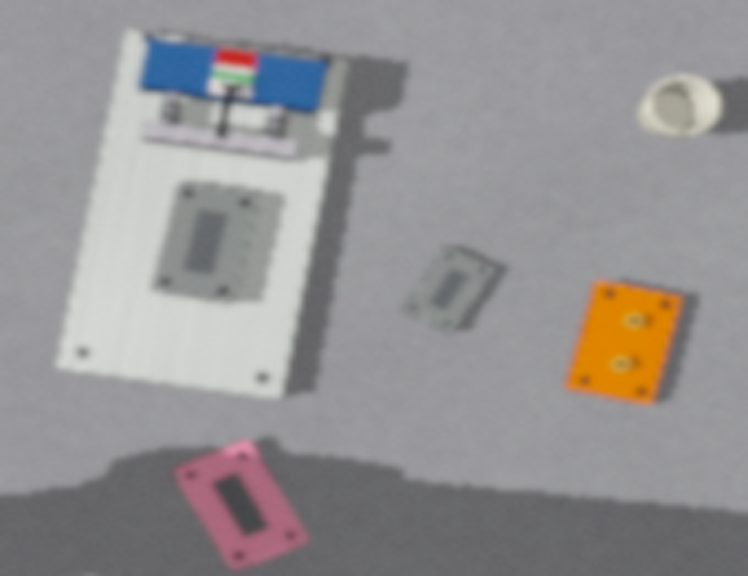

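View pics/crop2.png

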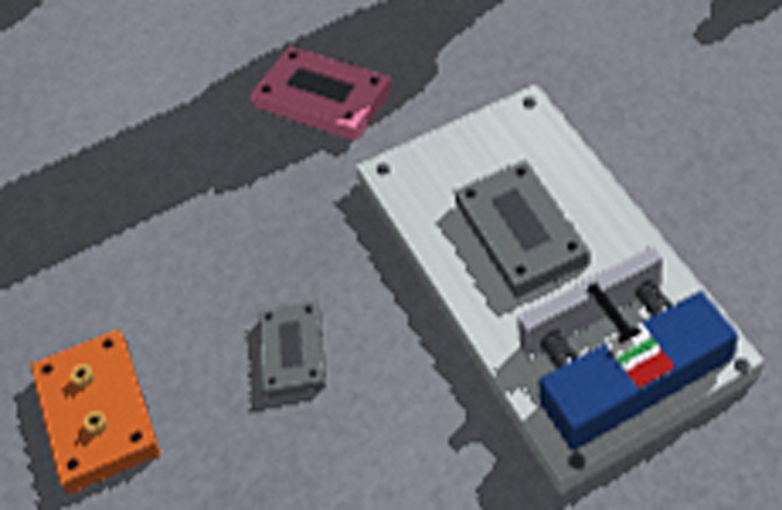

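The crop confirms it: the larger grey plate on the jig is the body. Both views agree that body − cover = (77, 276) mm, with cover yaw −13.5°, body about −11° and jig −9.0°. I'm moving over the cover via a waypoint that keeps within reach.

Request:
{"method": "play_rows", "body": {"plan": [[30,-49,0,0,0,0,85],[60,-98,0,0,0,0,85],[90,-146,0,0,0,0,85],[120,-195,0,0,0,0,85],[150,-244,0,0,0,0,85],[180,-293,0,0,0,0,85],[210,-341,0,0,0,0,85],[240,-390,0,0,0.0,0.04,85],[270,-439,0,0,0,0.08,85],[300,-488,0,0,0,0.117,85],[328,-533,0,0,0,0.117,85],[328,-533,0,0,0,0.117,85]], "grip_force": 40}}

```text
clock: 1.3
tcp_pos: [0.5475, 0.1208, 0.2312]
orientation: [-0.368, -3.12, -0.0]
contact_force: [1.2, 0.8, -0.3]
grip_width: 0.0851
```

Request:
{"method": "play_rows", "body": {"plan": [[-8,-49,0,0,0,0,85],[-15,-98,0,0,0,0,85],[-23,-146,0,0,0,0,85],[-31,-195,0,0,0,0,85],[-39,-244,0,0,0,0,85],[-46,-293,0,0,0,0,85],[-54,-341,-20,0,0,0,85],[-62,-390,-50,0,0,0,85],[-69,-432,-90,0,0,0,85],[-69,-432,-120,0,0,0,85],[-69,-432,-120,0,0,0,85],[-69,-432,-120,0,0,0,85]]}}

```text
clock: 2.5
tcp_pos: [0.4775, -0.3088, 0.1109]
orientation: [-0.368, -3.118, -0.001]
contact_force: [0.1, 0.5, 0.4]
grip_width: 0.0852
```

Request:
{"method": "play_rows", "body": {"plan": [[13,-22,0,0,0,0,85],[13,-22,0,0,0,0,85],[13,-22,0,0,0,0,85]]}}

```text
clock: 2.8
tcp_pos: [0.4927, -0.3307, 0.1133]
orientation: [0.365, 3.117, -0.0]
contact_force: [0.2, 1.0, -0.5]
grip_width: 0.085
```

```bash
python3 - <<'E'
from m import *
o=r.get_obs();print(o['tcp_pos'],o['orientation'],o['joints'].round(2))
f=grab("scene");cv2.imwrite("pics/b.png",cv2.resize(f["color"][140:384,0:330],None,fx=2.4,fy=2.4))
print(proj(f,o['tcp_pos']))
E
```

```text
[ 0.49267001 -0.33066242  0.11325479] [ 3.65259896e-01  3.11731021e+00 -4.33284541e-04] [ 0.18  0.5   0.4   1.88 -0.27  0.8   2.06]
[102.15024981 252.3363536 ]
```

View pics/b.png

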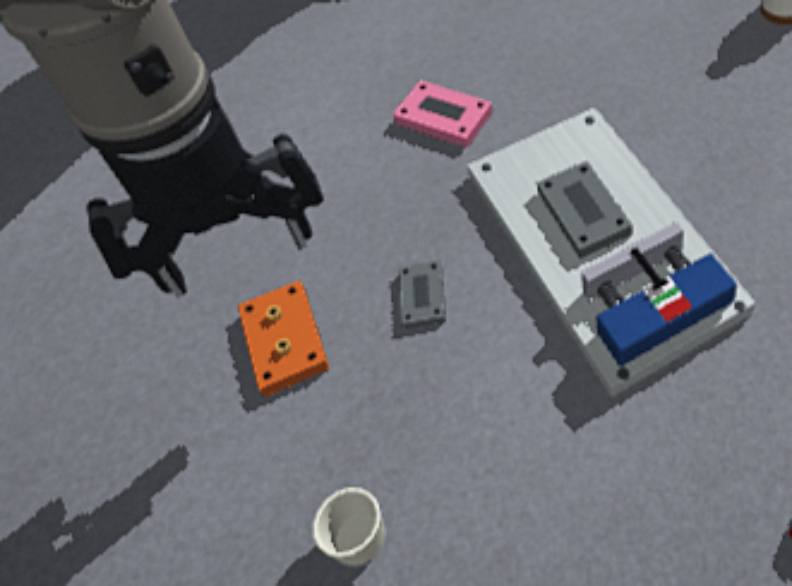

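The picture shows the open fingers straddling the line above the cover at about (118,280) in full-frame pixels, with the small grey plate clear of them. Descending.

Request:
{"method": "play_rows", "body": {"plan": [[-2,-1,-40,0,0,0,85],[-2,-1,-75,0,0,0,85],[-2,-1,-95,0,0,0,85],[-2,-1,-106,0,0,0,85],[-2,-1,-112,0,0,0,85],[-2,-1,-116,0,0,0,85],[-2,-1,-116,0,0,0,85],[-2,-1,-116,0,0,0,85]]}}

```text
clock: 3.65
tcp_pos: [0.4896, -0.3327, -0.0038]
orientation: [0.368, 3.119, -0.001]
contact_force: [-0.0, -0.6, 0.8]
grip_width: 0.0849
```

```bash
python3 - <<'E'
from m import *
o=r.get_obs();print(o['tcp_pos'],o['contact_force'])
f=grab("scene");cv2.imwrite("pics/c.png",cv2.resize(f["color"][200:340,40:220],None,fx=4.2,fy=4.2,interpolation=cv2.INTER_CUBIC))
E
```

```text
[ 0.48963373 -0.33265522 -0.00377254] [-0.03614021 -0.62016469  0.76224139]
```

View pics/c.png

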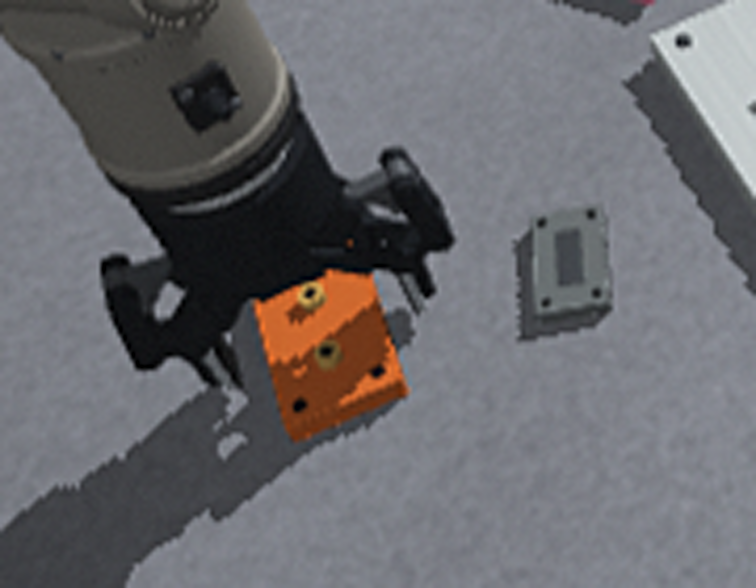

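The fingers are either side of the cover with no contact yet. Closing on it.

Request:
{"method": "play_rows", "body": {"plan": [[0,0,0,0,0,0,60],[0,0,0,0,0,0,50],[0,0,0,0,0,0,45],[0,0,0,0,0,0,45],[0,0,0,0,0,0,45],[0,0,0,0,0,0,45],[0,0,0,0,0,0,45],[0,0,0,0,0,0,45]], "grip_force": 40}}

```text
clock: 4.5
tcp_pos: [0.4896, -0.3325, -0.0038]
orientation: [0.368, 3.119, -0.0]
contact_force: [-0.8, 1.7, 6.4]
grip_width: 0.0552
```

Request:
{"method": "play_rows", "body": {"plan": [[0,0,10,0,0,0,45],[0,0,30,0,0,0,45],[0,0,60,0,0,0,45],[0,0,90,0,0,0,45],[0,0,110,0,0,0,45],[0,0,110,0,0,0,45],[0,0,110,0,0,0,45],[0,0,110,0,0,0,45]]}}

```text
clock: 5.3
tcp_pos: [0.4881, -0.3316, 0.1041]
orientation: [-0.368, -3.118, -0.002]
contact_force: [0.9, 0.5, -1.8]
grip_width: 0.0552
```

```bash
python3 - <<'E'
from m import *
o=r.get_obs();print(o['tcp_pos'],o['contact_force'],o['grip_width'])
f=grab("scene");cv2.imwrite("pics/d.png",cv2.resize(f["color"][150:340,20:220],None,fx=3.1,fy=3.1,interpolation=cv2.INTER_CUBIC))
E
```

```text
[ 0.48813784 -0.33162485  0.10406011] [ 0.87026968  0.45136217 -1.83613987] 0.055200773325292524
```

View pics/d.png

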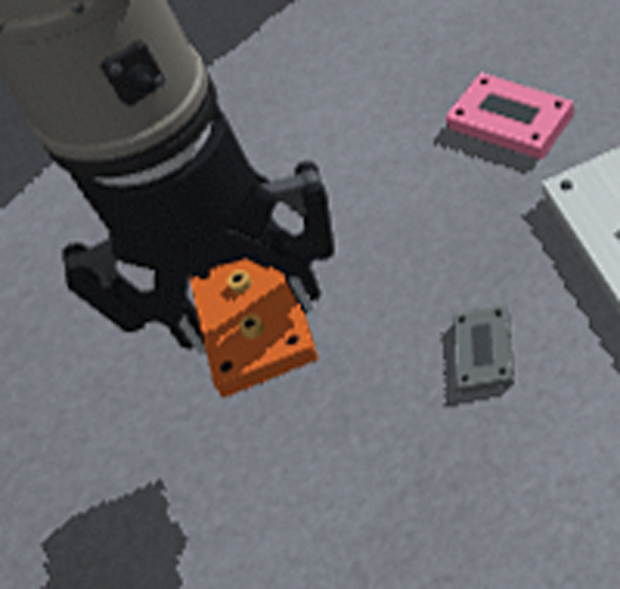

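The cover is held (width 55.2 mm) and level. Carrying it to just above the body.

Request:
{"method": "play_rows", "body": {"plan": [[10,35,0,0,0,0,45],[22,77,0,0,0,0.01,45],[34,119,0,0,0,0.02,45],[46,161,0,0,0,0.03,45],[58,203,0,0,0,0.042,45],[68,240,-10,0,0,0.042,45],[75,263,-25,0,0,0.042,45],[78,275,-40,0,0,0.042,45],[78,275,-48,0,0,0.042,45],[78,275,-48,0,0,0.042,45],[78,275,-48,0,0,0.042,45],[78,275,-48,0,0,0.042,45]]}}

```text
clock: 6.55
tcp_pos: [0.5671, -0.0594, 0.0579]
orientation: [0.307, 3.126, -0.001]
contact_force: [-0.8, 1.1, -1.5]
grip_width: 0.0552
```

```bash
python3 - <<'E'
from m import *
o=r.get_obs();print(o['tcp_pos'],o['orientation'],o['contact_force'],o['grip_width'])
f=grab("scene");np.savez("e.npz",**f);cv2.imwrite("pics/e.png",cv2.resize(f["color"][150:310,170:330],None,fx=3.7,fy=3.7,interpolation=cv2.INTER_CUBIC))
E
```

```text
[ 0.5670877  -0.05940735  0.05790491] [ 3.06806987e-01  3.12566387e+00 -1.01118118e-03] [-0.80898933  1.07524954 -1.45649126] 0.05519525077056306
```

View pics/e.png

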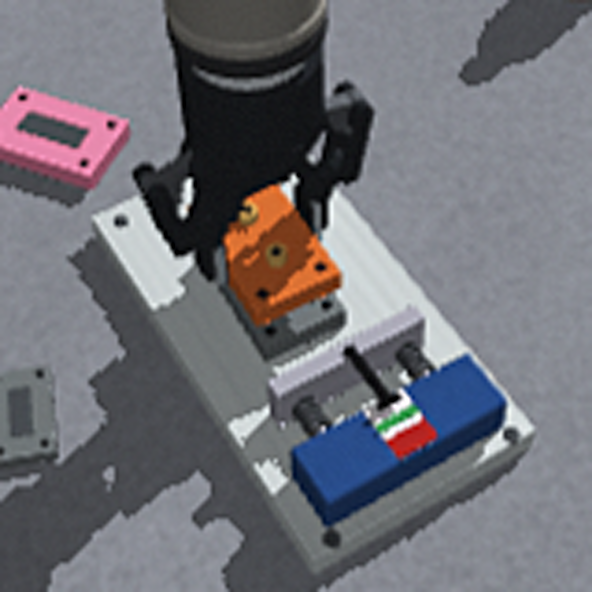

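Request:
{"method": "play_rows", "body": {"plan": [[-0.5,2,-5,0,0,0,45],[-0.5,2,-10,0,0,0,45],[-0.5,2,-12,0,0,0,45],[-0.5,2,-12,0,0,0,45],[-0.5,2,-12,0,0,0,45]]}}

```text
clock: 7.1
tcp_pos: [0.5665, -0.0553, 0.0452]
orientation: [-0.302, -3.127, 0.0]
contact_force: [0.3, -0.1, -0.9]
grip_width: 0.0552
```

```bash
python3 - <<'E'
from m import *
o=r.get_obs();print(o['tcp_pos'],o['orientation'],o['contact_force'],o['grip_width'])
f=grab("scene");np.savez("e.npz",**f);img=f["color"]
cv2.imwrite("pics/f.png",cv2.resize(img[180:260,200:290],None,fx=7,fy=7,interpolation=cv2.INTER_CUBIC))
E
```

```text
[ 0.56651304 -0.05533642  0.04522824] [-3.02301178e-01 -3.12687031e+00  7.12077694e-05] [ 0.3464534  -0.14988691 -0.91894282] 0.0552399318286398
```

View pics/f.png

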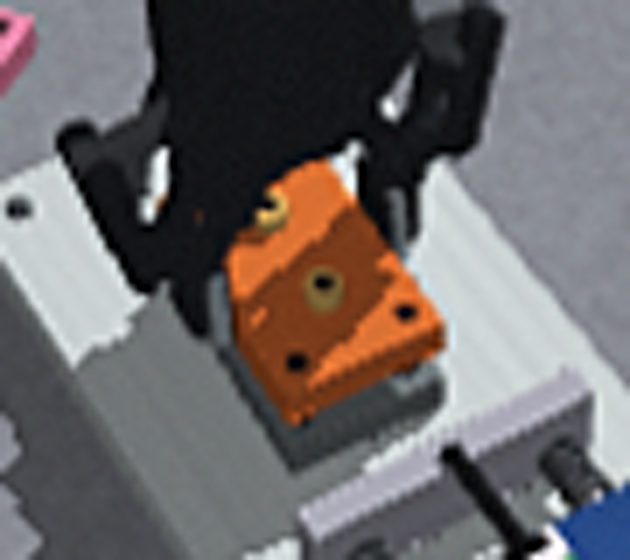

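Request:
{"method": "play_rows", "body": {"plan": [[0,-1,-4,0,0,0,45],[0,-1,-7,0,0,0,45],[0,-1,-9,0,0,0,45],[0,-1,-10,0,0,0,45],[0,-1,-11,0,0,0,45],[0,-1,-11,0,0,0,45],[0,-1,-11,0,0,0,45]]}}

```text
clock: 7.85
tcp_pos: [0.5666, -0.0563, 0.0344]
orientation: [0.302, 3.127, 0.0]
contact_force: [-0.1, -0.6, -1.8]
grip_width: 0.0548
```

```bash
python3 - <<'E'
from m import *
o=r.get_obs();print(o['tcp_pos'],o['orientation'],o['contact_force'],o['grip_width'])
f=grab("scene");np.savez("e.npz",**f);img=f["color"]
cv2.imwrite("pics/g.png",cv2.resize(img[180:260,200:290],None,fx=7,fy=7,interpolation=cv2.INTER_CUBIC))
E
```

```text
[ 0.56659315 -0.05633307  0.03435795] [3.02388340e-01 3.12690920e+00 4.93834608e-05] [-0.07588942 -0.55013663 -1.75261616] 0.05483406809012944
```

View pics/g.png

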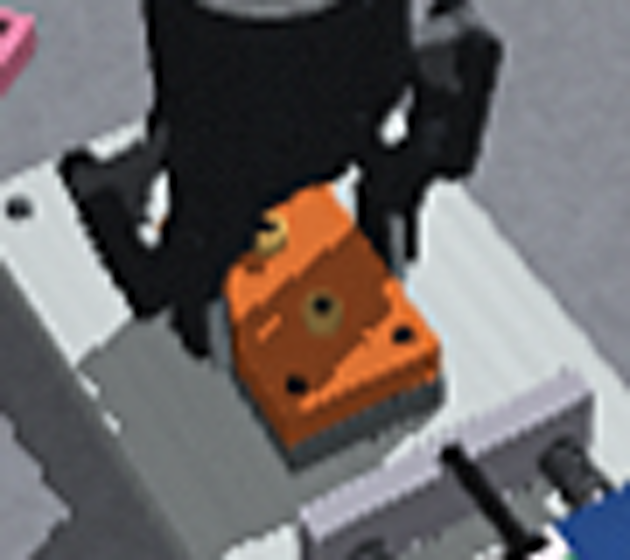

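The cover's edges line up with the body, about 2 mm above it. Lowering in small steps until it touches.

Request:
{"method": "play_rows", "body": {"plan": [[0,0,-1,0,0,0,45],[0,0,-1.5,0,0,0,45],[0,0,-2,0,0,0,45],[0,0,-2,0,0,0,45]]}}

```text
clock: 8.3
tcp_pos: [0.5665, -0.0563, 0.0323]
orientation: [-0.302, -3.127, -0.0]
contact_force: [-0.4, 0.6, -1.0]
grip_width: 0.0549
```

Request:
{"method": "play_rows", "body": {"plan": [[0,0,-0.5,0,0,0,45],[0,0,-0.5,0,0,0,45]]}}

```text
clock: 8.5
tcp_pos: [0.5666, -0.0563, 0.0321]
orientation: [0.302, 3.127, 0.0]
contact_force: [-0.4, -0.2, 3.0]
grip_width: 0.0549
```

Request:
{"method": "play_rows", "body": {"plan": [[0,0,-0.5,0,0,0,45],[0,0,-0.5,0,0,0,45]]}}

```text
clock: 8.7
tcp_pos: [0.5666, -0.0563, 0.0321]
orientation: [0.303, 3.127, 0.001]
contact_force: [-3.0, -0.0, 10.5]
grip_width: 0.0549
```

Touch came at TCP z = 32.1 mm, as predicted (32.2). Easing off slightly and opening.

Request:
{"method": "play_rows", "body": {"plan": [[0,0,0.6,0,0,0,45],[0,0,0.6,0,0,0,58],[0,0,0.6,0,0,0,64],[0,0,0.6,0,0,0,75],[0,0,0.6,0,0,0,85],[0,0,0.6,0,0,0,85],[0,0,0.6,0,0,0,85]]}}

```text
clock: 9.4
tcp_pos: [0.5665, -0.0563, 0.0318]
orientation: [-0.302, -3.127, -0.0]
contact_force: [0.2, 0.5, -0.1]
grip_width: 0.0852
```

```bash
python3 - <<'E'
from m import *
o=r.get_obs();print(o['tcp_pos'],o['orientation'],o['contact_force'],o['grip_width'])
f=grab("scene");np.savez("e.npz",**f);img=f["color"]
cv2.imwrite("pics/h.png",cv2.resize(img[180:260,200:290],None,fx=7,fy=7,interpolation=cv2.INTER_CUBIC))
E
```

```text
[ 0.56649538 -0.05632427  0.0318393 ] [-3.02402301e-01 -3.12690589e+00 -2.12287844e-05] [ 0.21139077  0.5476973  -0.14558833] 0.0852255748004209
```

View pics/h.png

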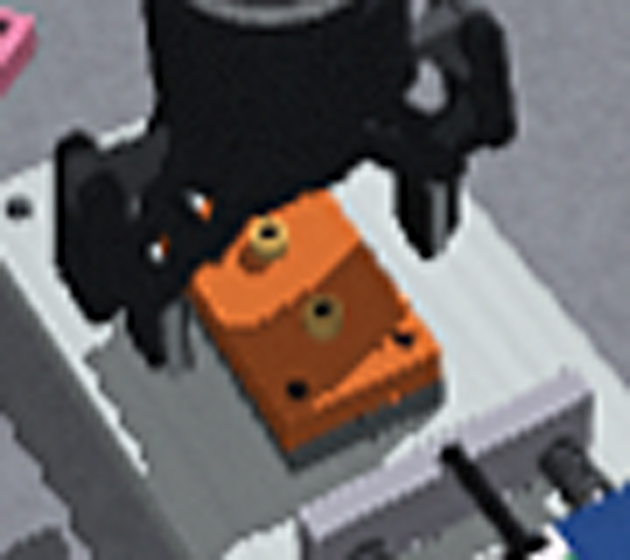

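The cover is laid square. Next I lower the open fingers beside both parts, turn to the jig's yaw (+0.036), and pinch both together to true them in y and yaw.

Request:
{"method": "play_rows", "body": {"plan": [[0,0,-5,0,0,0.012,85],[0,0,-10,0,0,0.024,85],[0,0,-13,0,0,0.036,85],[0,0,-13,0,0,0.036,85],[0,0,-13,0,0,0.036,70],[0,0,-13,0,0,0.036,60],[0,0,-13,0,0,0.036,54],[0,0,-13,0,0,0.036,50],[0,0,-13,0,0,0.036,50],[0,0,-13,0,0,0.036,50]], "grip_force": 25}}

```text
clock: 10.45
tcp_pos: [0.5668, -0.0561, 0.0192]
orientation: [0.246, 3.131, 0.001]
contact_force: [-0.8, 1.7, 4.8]
grip_width: 0.0556
```

```bash
python3 - <<'E'
from m import *
o=r.get_obs();print(o['tcp_pos'],o['orientation'],o['contact_force'],o['grip_width'])
f=grab("scene");np.savez("e.npz",**f);img=f["color"]
cv2.imwrite("pics/i.png",cv2.resize(img[180:260,200:290],None,fx=7,fy=7,interpolation=cv2.INTER_CUBIC))
E
```

```text
[ 0.56683273 -0.05605499  0.01923933] [2.45763394e-01 3.13142298e+00 6.44044091e-04] [-0.81888897  1.70409094  4.81578877] 0.05563312035999897
```

View pics/i.png

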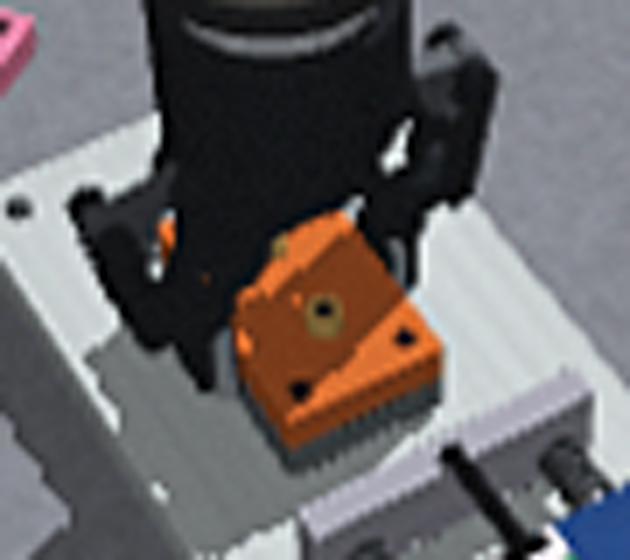

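Both parts are pinched together at 55.6 mm. Sliding the pair 20 mm along the jig in this squared grip, short of the stop, then I'll look from above.

Request:
{"method": "play_rows", "body": {"plan": [[2,-0.3,0,0,0,0,50],[5,-0.8,0,0,0,0,50],[9,-1.4,0,0,0,0,50],[13,-2.1,0,0,0,0,50],[17,-2.7,0,0,0,0,50],[20,-3.2,0,0,0,0,50],[20,-3.2,0,0,0,0,50],[20,-3.2,0,0,0,0,50]]}}

```text
clock: 11.3
tcp_pos: [0.5846, -0.0598, 0.0192]
orientation: [-0.246, -3.128, -0.0]
contact_force: [-6.4, 0.5, 14.1]
grip_width: 0.056
```

```bash
python3 - <<'E'
from m import *
o=r.get_obs();print(o['tcp_pos'],o['orientation'],o['contact_force'],o['grip_width'])
f=grab("scene");np.savez("e.npz",**f);img=f["color"]
cv2.imwrite("pics/j.png",cv2.resize(img[180:280,200:310],None,fx=6,fy=6,interpolation=cv2.INTER_CUBIC))
E
```

```text
[ 0.58459903 -0.05981958  0.01920041] [-2.46208542e-01 -3.12816855e+00 -2.15976387e-04] [-6.42729284  0.48171786 14.06134159] 0.055972817494885765
```

View pics/j.png

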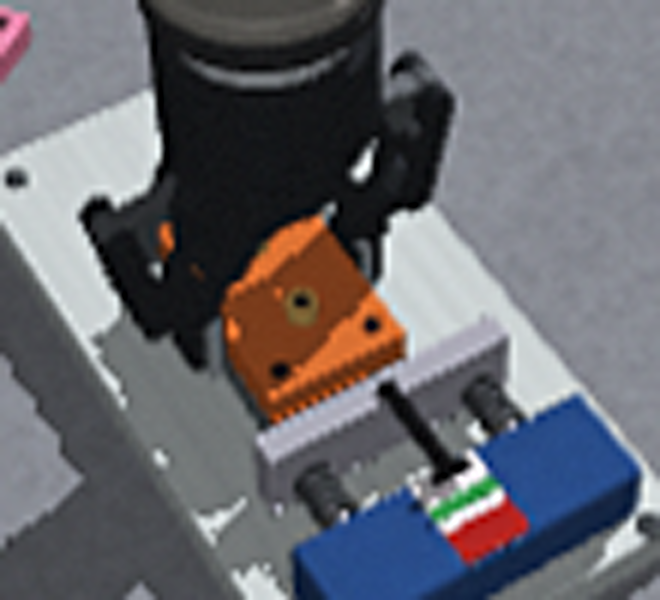

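Request:
{"method": "play_rows", "body": {"plan": [[0,0,0.5,0,0,0,60],[0,0,0.5,0,0,0,70],[0,0,0.5,0,0,0,85],[0,0,0.5,0,0,0,85],[0,0,15,0,0,0,85],[0,0,40,0,0,0,85],[0,0,60,0,0,0,85],[0,0,70,0,0,0,85],[-20,3,70,0,0,0,60],[-50,8,70,0,0,0,20],[-74,11.7,70,0,0,0,20],[-74,11.7,70,0,0,0,20]]}}

```text
clock: 12.55
tcp_pos: [0.5088, -0.0475, 0.0887]
orientation: [-0.246, -3.128, -0.001]
contact_force: [-0.6, -1.0, -0.1]
grip_width: 0.0277
```

Request:
{"method": "play_rows", "body": {"plan": [[0,0,-15,0,0,0,20],[0,0,-35,0,0,0,20],[0,0,-50,0,0,0,20],[0,0,-60,0,0,0,20],[0,0,-66,0,0,0,20],[0,0,-66,0,0,0,20],[0,0,-66,0,0,0,20]]}}

```text
clock: 13.25
tcp_pos: [0.513, -0.0479, 0.0233]
orientation: [0.246, 3.131, 0.0]
contact_force: [-0.2, 0.7, -0.3]
grip_width: 0.0202
```

```bash
python3 - <<'E'
from m import *
o=r.get_obs();print(o['tcp_pos'],o['orientation'],o['contact_force'],o['grip_width'])
f=grab("scene");np.savez("e.npz",**f);img=f["color"]
cv2.imwrite("pics/k.png",cv2.resize(img[180:280,200:310],None,fx=6,fy=6,interpolation=cv2.INTER_CUBIC))
f=grab("top");np.savez("e2.npz",**f);img=f["color"]
cv2.imwrite("pics/k2.png",cv2.resize(img[110:230,230:330],None,fx=5,fy=5,interpolation=cv2.INTER_CUBIC))
E
```

```text
[ 0.51298755 -0.04792983  0.02326869] [2.46208104e-01 3.13133291e+00 5.38211935e-05] [-0.1637837   0.74303799 -0.27244062] 0.02022077628981077
```

View pics/k.png

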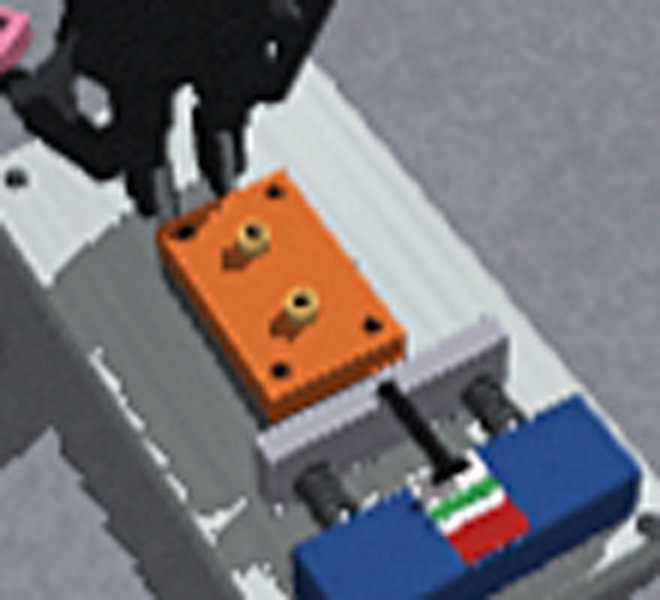

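View pics/k2.png

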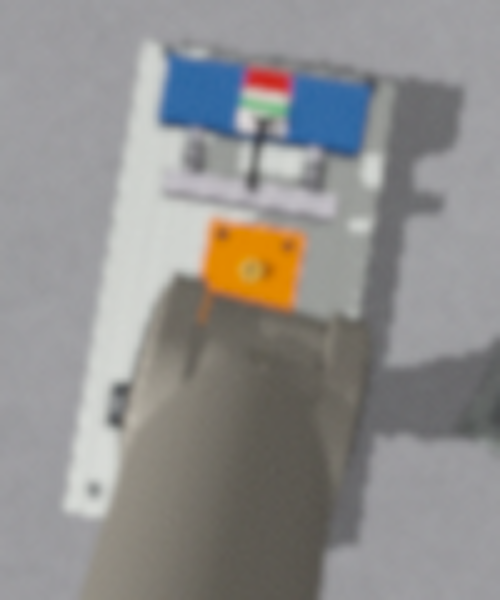

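The pair sits square, and its orange top is fully visible from (230,210) to (267,245) in the full frame. The fingers are behind its rear edge. Pushing slowly forward.

Request:
{"method": "play_rows", "body": {"plan": [[3,-0.5,0,0,0,0,20],[6,-1,0,0,0,0,20],[8,-1.3,0,0,0,0,20],[10,-1.6,0,0,0,0,20],[12,-1.9,0,0,0,0,20],[14,-2.2,0,0,0,0,20],[15,-2.4,0,0,0,0,20],[16,-2.5,0,0,0,0,20],[17,-2.7,0,0,0,0,20],[18,-2.85,0,0,0,0,20],[19,-3.0,0,0,0,0,20],[20,-3.2,0,0,0,0,20]]}}

```text
clock: 14.55
tcp_pos: [0.5323, -0.0511, 0.0228]
orientation: [-0.246, -3.131, 0.0]
contact_force: [-1.2, 0.2, -1.4]
grip_width: 0.0203
```

```bash
python3 - <<'E'
from m import *
o=r.get_obs();print(o['tcp_pos'],o['orientation'],o['contact_force'],o['grip_width'])
f=grab("scene");np.savez("e.npz",**f);img=f["color"]
cv2.imwrite("pics/l.png",cv2.resize(img[180:280,200:310],None,fx=6,fy=6,interpolation=cv2.INTER_CUBIC))
E
```

```text
[ 0.53227399 -0.05114106  0.02275655] [-2.46311428e-01 -3.13143219e+00  1.13460401e-04] [-1.20163483  0.1547053  -1.39766852] 0.020262770712360656
```

View pics/l.png

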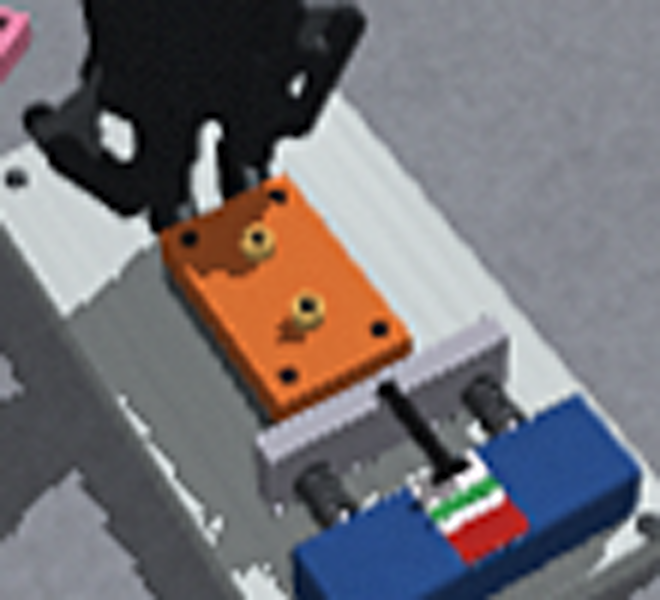

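The pair has started to move, with about 1 N of sliding friction. Continuing toward the stop.

Request:
{"method": "play_rows", "body": {"plan": [[1,-0.16,0,0,0,0,20],[2,-0.32,0,0,0,0,20],[3,-0.47,0,0,0,0,20],[4,-0.63,0,0,0,0,20],[5,-0.8,0,0,0,0,20],[6,-0.95,0,0,0,0,20],[6,-0.95,0,0,0,0,20]]}}

```text
clock: 15.3
tcp_pos: [0.5389, -0.052, 0.023]
orientation: [0.246, 3.132, 0.0]
contact_force: [-2.0, -0.4, -0.3]
grip_width: 0.0202
```

```bash
python3 - <<'E'
from m import *
o=r.get_obs();print(o['tcp_pos'],o['orientation'],o['contact_force'],o['moment'])
f=grab("scene");np.savez("e.npz",**f);img=f["color"]
cv2.imwrite("pics/n.png",cv2.resize(img[180:280,200:310],None,fx=6,fy=6,interpolation=cv2.INTER_CUBIC))
E
```

```text
[ 0.53885699 -0.05195981  0.02297002] [2.45969750e-01 3.13150498e+00 1.04704105e-04] [-1.98046169 -0.3818481  -0.33153162] [0.09217287 0.1836524  0.04058423]
```

View pics/n.png

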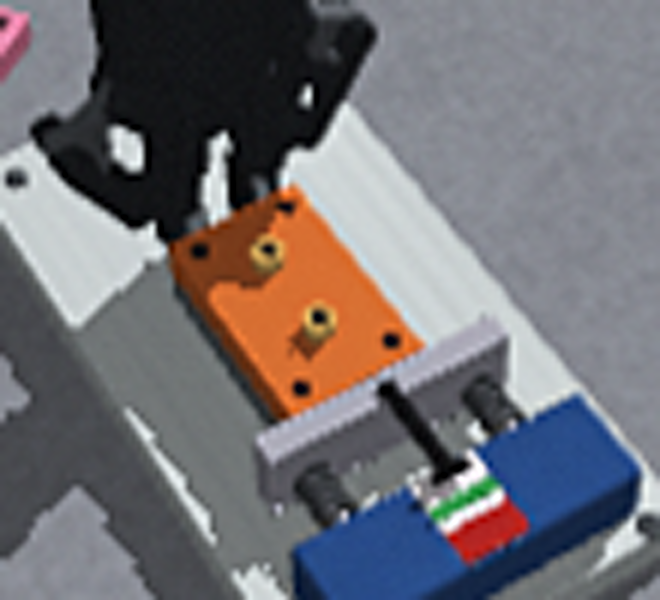

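Request:
{"method": "play_rows", "body": {"plan": [[0.7,-0.11,0,0,0,0,20],[1.4,-0.22,0,0,0,0,20],[2,-0.32,0,0,0,0,20],[2,-0.32,0,0,0,0,20]]}}

```text
clock: 15.75
tcp_pos: [0.5403, -0.0522, 0.0229]
orientation: [-0.246, -3.131, -0.0]
contact_force: [-3.3, 0.8, 2.7]
grip_width: 0.0201
```

Request:
{"method": "play_rows", "body": {"plan": [[0.7,-0.11,0,0,0,0,20],[1.4,-0.22,0,0,0,0,20],[2,-0.32,0,0,0,0,20],[2,-0.32,0,0,0,0,20]]}}

```text
clock: 16.15
tcp_pos: [0.5419, -0.0525, 0.0228]
orientation: [-0.246, -3.131, -0.0]
contact_force: [-5.7, 1.2, 4.1]
grip_width: 0.0198
```

```bash
python3 - <<'E'
from m import *
o=r.get_obs();print(o['tcp_pos'],o['orientation'],o['contact_force'],o['moment'])
f=grab("scene");np.savez("e.npz",**f);img=f["color"]
cv2.imwrite("pics/o.png",cv2.resize(img[180:280,200:310],None,fx=6,fy=6,interpolation=cv2.INTER_CUBIC))
E
```

```text
[ 0.54187854 -0.05247205  0.02276277] [-2.45871324e-01 -3.13056331e+00 -3.47808206e-04] [-5.74004592  1.15974718  4.05625649] [ 0.21535435  1.08168816 -0.01780308]
```

View pics/o.png

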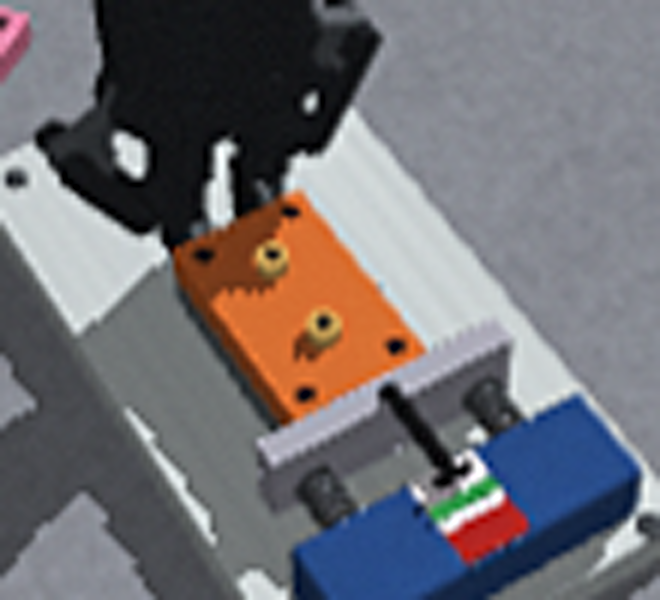

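The stop is engaged and the pointer is starting to move. Continuing in small steps.

Request:
{"method": "play_rows", "body": {"plan": [[0.7,-0.11,0,0,0,0,20],[1.4,-0.22,0,0,0,0,20],[2,-0.32,0,0,0,0,20],[2.5,-0.4,0,0,0,0,20],[2.5,-0.4,0,0,0,0,20]]}}

```text
clock: 16.7
tcp_pos: [0.5434, -0.0526, 0.0226]
orientation: [-0.246, -3.129, -0.001]
contact_force: [-8.0, 1.9, 6.2]
grip_width: 0.0198
```

```bash
python3 - <<'E'
from m import *
o=r.get_obs();print(o['tcp_pos'],o['orientation'],o['contact_force'],o['moment'])
f=grab("scene");np.savez("e.npz",**f);img=f["color"]
cv2.imwrite("pics/p.png",cv2.resize(img[180:280,200:310],None,fx=6,fy=6,interpolation=cv2.INTER_CUBIC))
cv2.imwrite("pics/p2.png",cv2.resize(img[235:280,255:305],None,fx=12,fy=12,interpolation=cv2.INTER_CUBIC))
E
```

```text
[ 0.54339249 -0.05264508  0.02258045] [-2.45559836e-01 -3.12860850e+00 -7.22932473e-04] [-7.97214128  1.94084014  6.18400336] [0.35673026 1.56905435 0.0337316 ]
```

View pics/p.png

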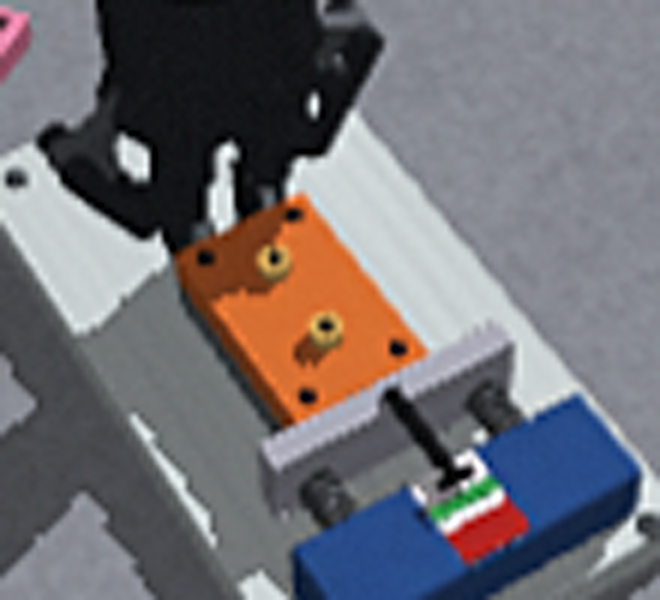

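View pics/p2.png

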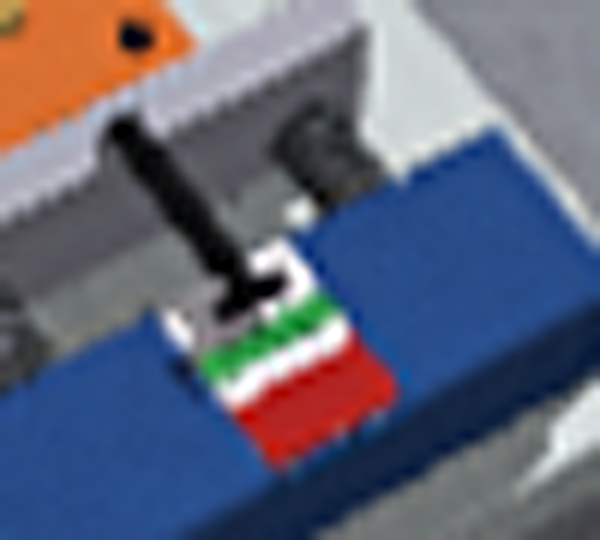

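The wrist is taking 6 N upward because the tool leans down on the rear face as it pushes. I'll ease z upward while continuing forward.

Request:
{"method": "play_rows", "body": {"plan": [[0.6,-0.1,0.3,0,0,0,20],[1.2,-0.2,0.6,0,0,0,20],[1.8,-0.28,0.8,0,0,0,20],[2.4,-0.38,0.8,0,0,0,20],[2.4,-0.38,0.8,0,0,0,20]]}}

```text
clock: 17.25
tcp_pos: [0.5458, -0.0527, 0.0228]
orientation: [-0.245, -3.129, -0.001]
contact_force: [-4.8, 1.9, -0.3]
grip_width: 0.0202
```

```bash
cat > st.py <<'E'
from m import *
import sys
def go(name):
    o=r.get_obs();print(o['tcp_pos'],o['orientation'],o['contact_force'].round(2),o['moment'].round(2))
    f=grab("scene");np.savez(name+".npz",**f);img=f["color"]
    cv2.imwrite(f"pics/{name}.png",cv2.resize(img[180:280,200:310],None,fx=6,fy=6,interpolation=cv2.INTER_CUBIC))
    cv2.imwrite(f"pics/{name}2.png",cv2.resize(img[235:280,255:305],None,fx=12,fy=12,interpolation=cv2.INTER_CUBIC))
    g0=dict(np.load("a_scene.npz"))["color"]
    # stop-plate top: pixel profile along the push direction at several y_j; jig frame approx, scene bias
    O=np.array([584.4,-52.7]);ex=np.array([.9877,-.1564]);ey=np.array([.1564,.9877])
    def prof(im,yj,z,xs):
        out=[]
        for x in xs:
            p=(O+ex*x+ey*yj)/1000; u=proj(f,[p[0],p[1],z]); out.append(u)
        m=np.array(out,np.float32)
        return cv2.remap(im,m[None,:,0],m[None,:,1],cv2.INTER_CUBIC)[0].astype(float)
    xs=np.arange(50,100,.25)
    # match plate back/front pattern near z=.055 at outer strips (away from parts)
    sh=[]
    for yj in list(range(32,46,2))+list(range(-46,-38,2)):
        a=prof(g0,yj,.055,xs).mean(1);b=prof(img,yj,.055,xs).mean(1)
        best=[]
        for k in range(0,64):
            i=slice(20,110); j=slice(20+k,110+k)
            if 110+k>len(xs): break
            A=a[20:100];B=b[20+k:100+k]
            best.append(np.corrcoef(np.diff(A),np.diff(B))[0,1] if A.std()>1 else 0)
        sh.append((yj,round(np.argmax(best)*.25,2),round(max(best),2)))
    print("plate shift mm",sh)
if __name__=="__main__": go(sys.argv[1])
E
python3 st.py q
```

```text
[ 0.54580807 -0.05269428  0.02282068] [-2.44703782e-01 -3.12857991e+00 -6.62255365e-04] [-4.8   1.9  -0.31] [0.41 1.06 0.03]
plate shift mm [(32, np.float64(5.25), np.float64(0.96)), (34, np.float64(5.25), np.float64(0.95)), (36, np.float64(5.25), np.float64(0.95)), (38, np.float64(5.25), np.float64(0.89)), (40, np.float64(5.0), np.float64(0.85)), (42, np.float64(5.0), np.float64(0.95)), (44, np.float64(5.25), np.float64(0.95)), (-46, np.float64(5.25), np.float64(0.51)), (-44, np.float64(5.25), np.float64(0.35)), (-42, np.float64(6.75), np.float64(0.23)), (-40, np.float64(6.0), np.float64(0.25))]
```

View pics/q2.png

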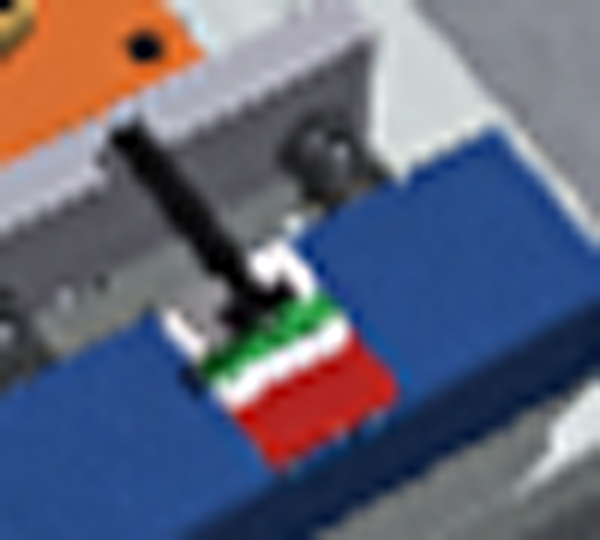

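Fx is 4.8 N, the plate shift measured from the image is 5.2 mm (4.7 N of spring), and the pointer tip is just entering the green. The three agree, so 1.8 mm more.

Request:
{"method": "play_rows", "body": {"plan": [[0.6,-0.1,0.1,0,0,0,20],[1.2,-0.2,0.2,0,0,0,20],[1.9,-0.3,0.4,0,0,0,20],[1.9,-0.3,0.4,0,0,0,20],[1.9,-0.3,0.4,0,0,0,20]]}}

```text
clock: 17.8
tcp_pos: [0.5471, -0.0529, 0.023]
orientation: [-0.245, -3.127, -0.001]
contact_force: [-6.2, 2.4, -1.2]
grip_width: 0.0202
```

```bash
python3 st.py s
```

```text
[ 0.54713005 -0.05285423  0.02300402] [-2.44508839e-01 -3.12749985e+00 -8.52042411e-04] [-6.24  2.44 -1.21] [0.46 1.18 0.15]
plate shift mm [(32, np.float64(6.75), np.float64(0.95)), (34, np.float64(6.5), np.float64(0.93)), (36, np.float64(6.5), np.float64(0.97)), (38, np.float64(6.5), np.float64(0.95)), (40, np.float64(6.75), np.float64(0.95)), (42, np.float64(6.5), np.float64(0.95)), (44, np.float64(6.75), np.float64(0.95)), (-46, np.float64(6.75), np.float64(0.55)), (-44, np.float64(6.25), np.float64(0.37)), (-42, np.float64(0.25), np.float64(0.53)), (-40, np.float64(0.0), np.float64(0.45))]
```

View pics/s2.png

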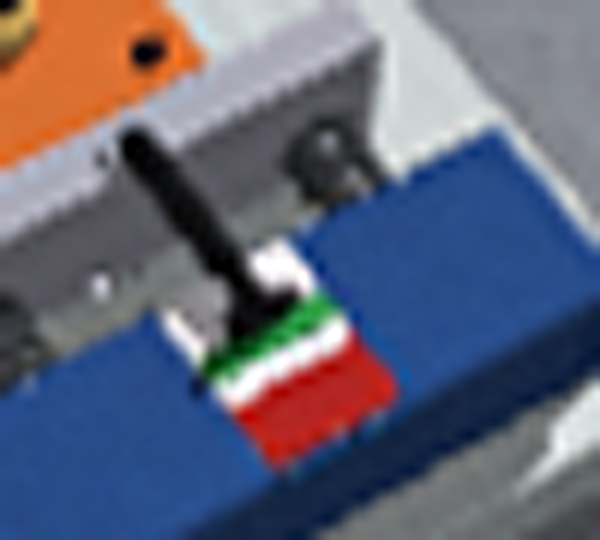

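View pics/s.png

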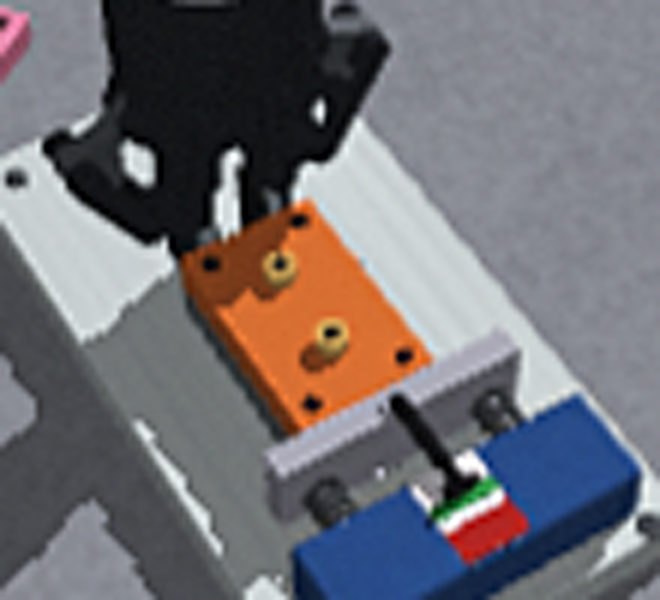

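Pointer is at 6.6 mm with 6.5 N along the jig. One last small nudge, then I'll check squareness and the body's edge.

Request:
{"method": "play_rows", "body": {"plan": [[0.25,0.1,0,0,0,0,20],[0.5,0.1,0,0,0,0,20],[0.5,0.1,0,0,0,0,20],[0.5,0.1,0,0,0,0,20]]}}

```text
clock: 18.25
tcp_pos: [0.5472, -0.0528, 0.023]
orientation: [-0.245, -3.127, -0.001]
contact_force: [-8.2, 2.6, -0.7]
grip_width: 0.02
```

```bash
python3 st.py t; python3 - <<'E'
from m import *
for n in ("t","a_scene"):
    f=dict(np.load(n+".npz")); img=f["color"]; hsv=cv2.cvtColor(img,cv2.COLOR_BGR2HSV)
    H,S,V=[hsv[...,i].astype(int) for i in range(3)]
    m=((H>3)&(H<25)&(S>150)&(V>70)).astype(np.uint8); m[:, :160]=0
    if n=="t": 
        fit(f,m,.052,"cover")
        cs,_=cv2.findContours(m,cv2.RETR_EXTERNAL,cv2.CHAIN_APPROX_NONE)
        c=max(cs,key=cv2.contourArea)[:,0].astype(float)
        P=np.array([ray(f,u,v,.052)[:2] for u,v in c])*1000
        ex=np.array([.9877,-.1564]);ey=np.array([.1564,.9877]);Q=(P-[584.4,-52.7])@np.stack([ex,ey],1)
        print("jig range",Q.min(0),Q.max(0))
        cy=np.median(Q[:,1])
        L=Q[(Q[:,1]>Q[:,1].max()-4)&(Q[:,0]>Q[:,0].min()+12)&(Q[:,0]<Q[:,0].max()-12)]
        print("left edge slope deg",np.degrees(np.polyfit(L[:,0],L[:,1],1)[0]),len(L))
        F=Q[(Q[:,0]>Q[:,0].max()-4)&(abs(Q[:,1]-Q[:,1].mean())<20)]
        print("front edge slope deg",np.degrees(np.polyfit(F[:,1],F[:,0],1)[0]),len(F))
        cv2.imwrite("pics/t3.png",cv2.resize(img[205:270,220:280],None,fx=10,fy=9,interpolation=cv2.INTER_CUBIC)[:600])
E
```

```text
[ 0.54718284 -0.05282158  0.02299501] [-2.44679414e-01 -3.12670685e+00 -8.62016126e-04] [-8.24  2.61 -0.72] [0.42 1.53 0.04]
plate shift mm [(32, np.float64(6.75), np.float64(0.95)), (34, np.float64(6.75), np.float64(0.91)), (36, np.float64(6.75), np.float64(0.95)), (38, np.float64(6.5), np.float64(0.95)), (40, np.float64(6.75), np.float64(0.94)), (42, np.float64(6.5), np.float64(0.95)), (44, np.float64(7.0), np.float64(0.94)), (-46, np.float64(0.0), np.float64(0.53)), (-44, np.float64(6.25), np.float64(0.39)), (-42, np.float64(0.25), np.float64(0.54)), (-40, np.float64(0.0), np.float64(0.44))]
cover px [249. 232.] c 602.6 -63.8 size 86.9 58.7 ang -9.13
cover px [329. 127.] c 472.6 339.7 size 63.6 49.4 ang -26.33
jig range [-23.78454445 -37.55243641] [63.14958084 21.12084967]
left edge slope deg 0.3265909248197619 19
front edge slope deg 1.5201513212888986 16
```

View pics/t3.png

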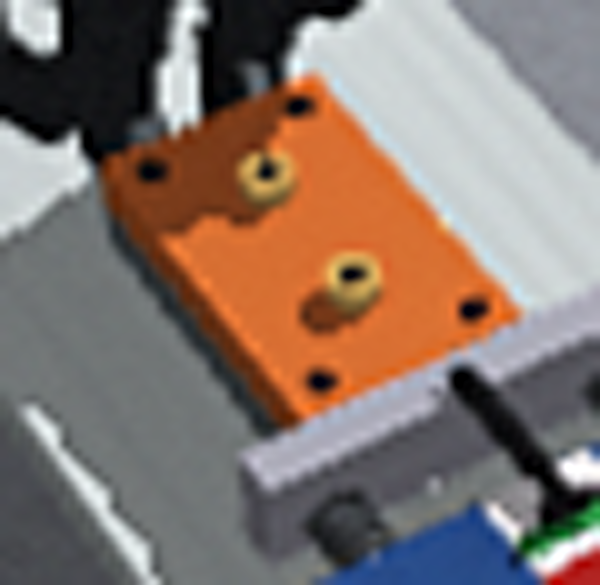

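View pics/t2.png

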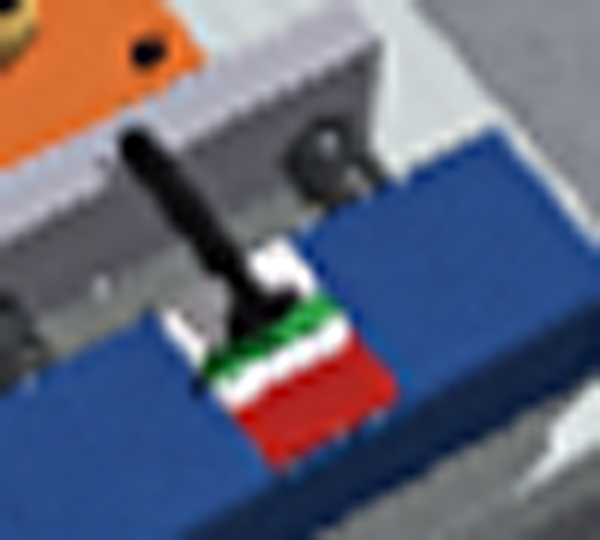

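Squareness: cover yaw is −9.1° against the jig's −9.0°, its front edge meets the plate along its whole length, and the grey body runs evenly beneath the left edge up to the plate. One tiny nudge to centre the pointer, and I'll hold to see that it's steady.

Request:
{"method": "play_rows", "body": {"plan": [[0.3,0,0.1,0,0,0,20],[0.3,0,0.1,0,0,0,20],[0.3,0,0.1,0,0,0,20],[0.3,0,0.1,0,0,0,20],[0.3,0,0.1,0,0,0,20],[0.3,0,0.1,0,0,0,20]]}}

```text
clock: 18.9
tcp_pos: [0.5475, -0.0529, 0.023]
orientation: [-0.245, -3.127, -0.001]
contact_force: [-6.0, 3.1, -1.7]
grip_width: 0.0197
```

```bash
python3 st.py u; for i in 1 2; do python3 -c "
from h import *
o=r.get_obs();print(o['clock'],o['tcp_pos'],o['contact_force'],abs(o['qvel']).max())"; done
```

```text
[ 0.54747653 -0.05286516  0.02300573] [-2.44822637e-01 -3.12666237e+00 -7.45693034e-04] [-6.04  3.09 -1.71] [0.49 1.4  0.02]
plate shift mm [(32, np.float64(6.75), np.float64(0.93)), (34, np.float64(6.5), np.float64(0.89)), (36, np.float64(6.75), np.float64(0.95)), (38, np.float64(6.5), np.float64(0.95)), (40, np.float64(7.25), np.float64(0.94)), (42, np.float64(7.25), np.float64(0.95)), (44, np.float64(7.0), np.float64(0.92)), (-46, np.float64(0.0), np.float64(0.6)), (-44, np.float64(5.75), np.float64(0.38)), (-42, np.float64(0.0), np.float64(0.48)), (-40, np.float64(0.0), np.float64(0.41))]
18.95 [ 0.54746343 -0.05286415  0.02300558] [-6.52714393  2.93611009 -1.23370078] 0.0008642007320721403
18.95 [ 0.54746343 -0.05286415  0.02300558] [-6.52714393  2.93611009 -1.23370078] 0.0008642007320721403
```

Request:
{"method": "play_rows", "body": {"plan": [[0,0,0,0,0,0,20],[0,0,0,0,0,0,20],[0,0,0,0,0,0,20],[0,0,0,0,0,0,20],[0,0,0,0,0,0,20],[0,0,0,0,0,0,20],[0,0,0,0,0,0,20],[0,0,0,0,0,0,20],[0,0,0,0,0,0,20],[0,0,0,0,0,0,20]]}}

```text
clock: 19.95
tcp_pos: [0.5475, -0.0529, 0.023]
orientation: [-0.245, -3.127, -0.001]
contact_force: [-7.1, 2.2, -1.1]
grip_width: 0.0199
```

```bash
python3 st.py v
```

```text
[ 0.54745187 -0.05287462  0.02298582] [-2.44827816e-01 -3.12658589e+00 -7.00782776e-04] [-7.08  2.24 -1.13] [0.4  1.43 0.  ]
plate shift mm [(32, np.float64(6.75), np.float64(0.92)), (34, np.float64(6.5), np.float64(0.91)), (36, np.float64(6.75), np.float64(0.96)), (38, np.float64(6.5), np.float64(0.94)), (40, np.float64(7.25), np.float64(0.94)), (42, np.float64(7.0), np.float64(0.94)), (44, np.float64(7.0), np.float64(0.92)), (-46, np.float64(0.0), np.float64(0.55)), (-44, np.float64(5.75), np.float64(0.36)), (-42, np.float64(0.25), np.float64(0.48)), (-40, np.float64(0.0), np.float64(0.44))]
```

View pics/v.png

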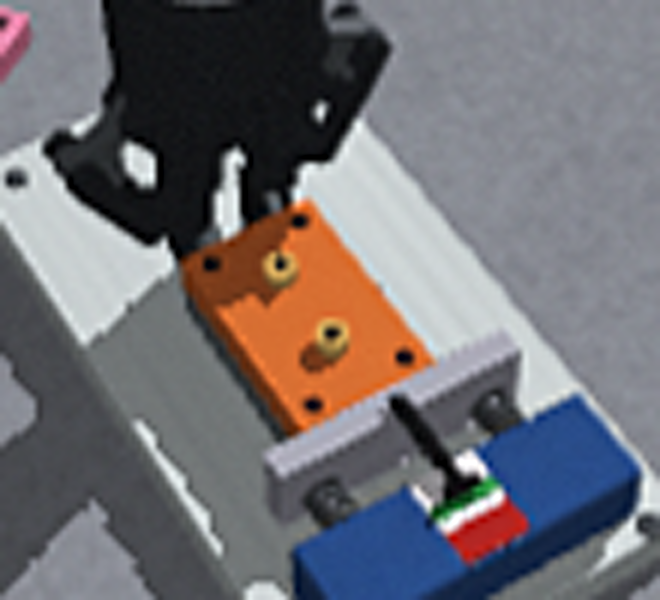

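The hold is steady over more than a second: stop at about 6.8 mm and about 6.5–7 N. Handing in while holding.

```bash
python3 -c "
from bench import r
print(r.hand_in()); o=r.get_obs(); print(o['clock'],o['contact_force'])"
```

```text
the job is handed in; nothing more can be done
None
the job is handed in; nothing more can be done
```

I laid the orange cover on the larger grey body, with touch-down at the predicted height. I then pinched both parts together to square them and slid the pair along the jig. The two fingers then pushed from behind against the sprung stop. I handed in at about 20 s with the push still on.

**Last checks:**
- **Stop travel:** about 6.8 mm from the images (readings 6.5 to 7.25 mm), and steady over a 1 s hold. The pointer is in the green; I never saw it near the red.
- **Push:** about 6.5–7 N along the jig, against 6.1 N expected from the spring. The rest is sliding friction.
- **Squareness:** cover yaw is −9.1° against −9.0° for the jig, and the cover's front edge meets the stop plate along its length.

**Weaker or disagreeing checks:**
- The strips measured on the stop's right half correlated poorly, so I ignored them.
- A rough fit of the cover's front edge gave 1.5° on few pixels, which disagrees with the whole-outline yaw of −9.1°.
- The body's front edge is mostly hidden under the cover, so I could only judge its flushness from the left side.
- There was a sideways rub of 1–2 N at the fingertips.

I did not touch the bottle, the jar, the crucible or the look-alike plates.

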